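Drive the stuck cartridge out of a check valve

ROBOT

A 6-joint arm with a two-finger parallel gripper is mounted at the origin on a cart in front of the work surface, level with it; the furniture and walls round the work are solid. World frame = base frame: x ahead of the robot, y to its left, z up, the work surface at z = 0. Lengths are in m, angles in rad, forces in N, time in s.
With the tool pointing down it reaches from about 0.35 to 0.85 m from the base axis. Payload 8.1 kg.
Tool frame: the origin (TCP) lies midway between the tips of the shut fingers; the grasp point (between the pads) lies 19 mm behind it (robot.grip_point_offset is the distance from the TCP to the grasp point, in m); z points along the fingers, y is the line along which they close (so a half turn about z gives the same grasp; the last joint's range is limited). The gripper opens to 93 mm and grips with 3 to 60 N. Pads are 15 mm wide; open, the fingers measure 128 mm over their backs; the gripper's body (75 mm by 188 mm) begins 65 mm behind the grasp point.
Start: joints at [1.159, 0.13, 1.488, -0, 1.523, -0.085], TCP at [0.193, 0.568, 0.219] pointing down, gripper open.
Joint ranges: [-2.96, 2.96], [-0.89, 2.26], [0.02, 2.5], [-1.34, 4.48], [0, 2.73], [-2.66, 2.66]. Speed limits (rad/s): [2.39, 2.39, 2.79, 3.14, 3.14, 3.14].

INTERFACE

Orientations are given as a rotation vector (axis times angle).
In Python, from plant import robot, read_camera, job gives the robot as it stands.
- The arm moves only by the shell command python3 -m inch 'ROWS' [FORCE]. ROWS is JSON, one flat list of numbers, 5 for each row, row after row: the shift along the world's x, y, z in mm, then the turn about the world's z in degrees, then the opening in per cent of the stroke, from 0 (shut) to 100 (fully open). In form: [dx, dy, dz, yaw, hand, dx, dy, dz, yaw, hand, ...]. A call has 1 to 10 rows; each row is the pose to reach, as a shift and turn from the pose commanded when the call began; what a row does not reach only later rows make up. A row lasts 1/12 s, in which the tool goes at most 41.7 mm and 7.16 degrees, less where a joint would pass 70% of its speed; a pose out of reach is approached as far as the arm can. A call with a gripper value outside its range is refused whole. The fingers move at their own pace and stop on an object; FORCE is the grip in N (left out, the last holds). Time passes only in rows, so rows that repeat a pose let the fingers close. It gives the time, the measured TCP pose, the force, the opening and the grip force at its end, in the units of the state.
- robot.read_state(): the state, without advancing time (a new reading comes with each control period).
- read_camera(name): name is "scene" or "side" or "wrist"; returns a dict with "image" (480x640x3 uint8, blue, green, red), "K" (3x3 intrinsics, pixels), "extrinsics" (4x4, takes a point from world to camera coordinates); the wrist camera has in their place "mount" (4x4, takes a point from camera to tool coordinates, whose origin is the TCP and whose axes are the flange's). Camera axes: x right, y down, z forward; pixel columns grow to the right and rows downward; lengths in m; the calibration is good to about 2 mm. The wrist camera is an equidistant fisheye: a pixel r from the principal point sees the ray r / f radians off the axis. A picture is of the moment at which its call begins: read the wrist's pose just before it. There is no depth.
- job.close_job(): hands the job in; it is judged then, once.
The state is a dict: "t": time; "q": joint angles; "dq": joint speeds; "joint_torque": joint torques, N m; "tool_pos": TCP position; "orientation": TCP orientation; "force": force on the tool from outside, world axes, zero at the start; "wrist_torque": the same for the moment, N m; "opening": finger opening in m; "gripper_force": force on a finger pad.
Only numpy, scipy, OpenCV 4.12 (cv2) and the standard library are available. Lean on these libraries where they do the work, as an engineer would, in place of code of your own. Each camera call takes 0.05 s, during which the arm holds its last target. There are 200 camera calls.

TASK

The cartridge is stuck inside the brass check valve that is clamped in the bench vice. With the copper pipe offcut as a drift, push it until it stands well proud of one end of the valve; it leaves by one end only, as one of the two end nuts has a shoulder inside, so push by feel without ramming, and if it comes up solid drive it from the other end. Then lay the offcut on the worktop, draw the cartridge out without letting it fall, and set it down gently in the steel parts tray.

Things in the scene. Friction and masses are not known exactly. Their poses are not given: they have to be found in the camera images.
- valve_mid (a point): Centre of the valve's bore, 80 mm above the worktop; y along the bore (level), z up, x to the vice's rear jaw. Bore 32 mm in diameter; the outer faces of the end nuts are at y = -62 and +62 mm. One nut (which one varies; alike from outside) has a shoulder inside: a ring 47 to 53 mm from the centre with a 22 mm hole, which lets the offcut through but not the cartridge.
- valve: The brass check valve, fast in the vice jaws; origin and axes as valve_mid. Barrel 43 mm in diameter, 76 mm long (top 102 mm above the worktop), then on each end a hexagon nut, 48 mm across flats, 24 mm long, standing clear of the jaws by its whole length.
- table_vice: The green bench vice, fixed to the worktop, 88 mm high; origin under its middle, on the worktop; x to its rear, y along the jaws. Jaws 76 mm wide, from x = -82 to +22 mm at valve height; screw and tommy bar in front, below 60 mm, out to x = -118 mm and y = +-62 mm; base 11 mm high, 132 mm wide in y.
- cartridge: Grey plastic cylinder, diameter 30, length 56 mm, 80 g, two O-rings; both ends flat. Origin at its centre, y along its axis. Starts in the valve, lying on the bottom of the bore (axis 1 mm below the bore's), up to 12 mm off the middle. Its O-rings grip the bore: 10 to 20 N moves it; it stays where left, and is held until about 40 mm stand out of a nut. At the shoulder it stops dead.
- drift: The drift: a straight copper pipe offcut, diameter 15 mm, length 150 mm, 50 g, closed for contact (pushes like a solid rod). Starts lying on the worktop. Origin on its surface, underneath at the start, at mid-length; y along its axis.
- drift_mid (a point): Middle of the copper offcut, on its axis; y along the axis, ends at y = -75 and +75 mm.
- tray: Shallow open steel parts tray, fixed on the worktop, 130 mm (x) by 180 mm (y), 29 mm high over the rim, wall and floor 3 mm. Origin at the centre of its underside. Tray and offcut lie to the left and right of the vice; which on which side varies.
Not all that is in view belongs to the job. Several things have the shape of the tray; the one meant has the colours described above.

How it is judged:
By the outcome, as a careful person would: the job done as asked, in the order asked, and still so for the second after the job is handed in, with the robot touching nothing.
It also fails if it takes over 72 s, if anything falls off the work surface, if the arm or the gripper's body presses on something with over 40 N, if the wrist force passes 120 N, or if a joint passes its speed limit or range.

## Working session

There is one attempt and no reset: what is moved stays moved. The work goes in short steps, Python scripts to look and compute and a shell command to move; the robot and the scene stay as the last step left them, time stands still between calls to the robot, and variables do not carry over. Pictures are saved under pics/ and viewed, at most 10 in all, crops included, and the job is handed in when it is done.

```bash
mkdir -p pics; ls
cat > h.py <<'E'
import numpy as np, cv2
from plant import robot, read_camera, job
def save(n,f):
    c=read_camera(n); cv2.imwrite('pics/'+f,c['image']); np.savez('pics/'+f[:-4],**{k:v for k,v in c.items()}); return c
def ray(f,u,v,z):
    c=np.load('pics/'+f+'.npz'); K=c['K'];E=c['extrinsics']
    d=E[:3,:3].T@np.linalg.solve(K,[u,v,1]); o=-E[:3,:3].T@E[:3,3]
    return o+d*(z-o[2])/d[2]
def proj(f,p):
    c=np.load('pics/'+f+'.npz'); q=c['extrinsics'][:3,:3]@np.array(p)+c['extrinsics'][:3,3]; q=c['K']@q; return q[:2]/q[2]
E
python3 - <<'E'
from h import *
s=robot.read_state(); print({k:np.round(v,3).tolist() for k,v in s.items()})
for n in('scene','side'):
    c=save(n,n+'0.png'); E=c['extrinsics']; print(n,-E[:3,:3].T@E[:3,3],E[2,:3])
E
```

```text
pics
{'t': 0.0, 'q': [1.159, 0.131, 1.489, -0.0, 1.523, -0.085], 'dq': [-0.001, 0.001, 0.001, 0.001, -0.001, -0.001], 'joint_torque': [-0.003, -55.982, -49.178, 0.076, 0.035, -0.0], 'tool_pos': [0.192, 0.568, 0.218], 'orientation': [-0.511, -3.099, 0.003], 'force': [0.254, -0.176, 0.234], 'wrist_torque': [-0.001, 0.004, -0.017], 'gripper_force': 0.0, 'opening': 0.093}
scene [-0.42634495 -0.82217145  0.80319463] [ 0.57159134  0.67214844 -0.47063767]
side [-0.0710526  -1.03210616  0.92714471] [ 0.34444849  0.77234597 -0.53370117]
```

View pics/scene0.png

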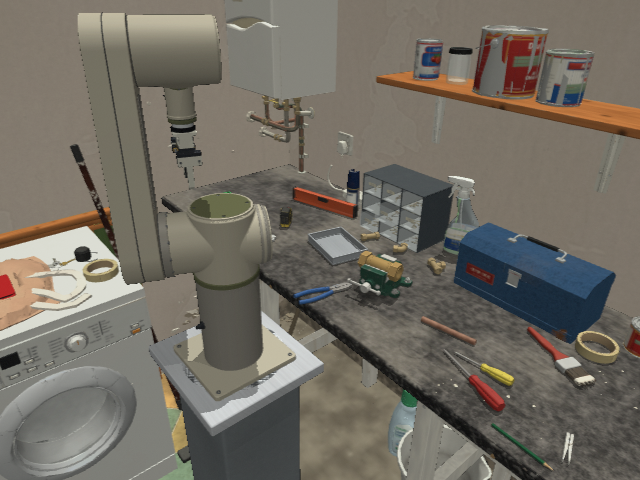

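View pics/side0.png

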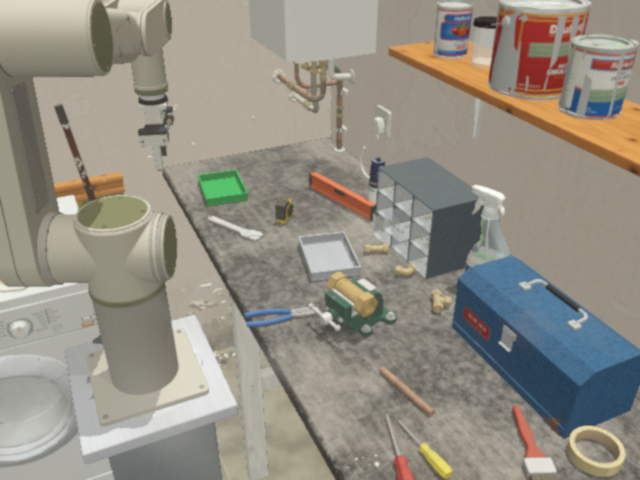

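The tray is behind/left of the vice (side ≈ 328,256), the offcut is on the right (side 380,370 to 432,412), and the valve is at (355,293). I'll enlarge both views.

Run:
```python
from h import *
a=cv2.imread('pics/side0.png')[225:425,290:450]; b=cv2.imread('pics/scene0.png')[225:365,300:490]
a=cv2.resize(a,None,fx=2.5,fy=2.5,interpolation=2); b=cv2.resize(b,None,fx=2.1,fy=2.1,interpolation=2)
o=np.zeros((500,800,3),np.uint8); o[:a.shape[0],:a.shape[1]]=a; o[:b.shape[0],400:400+b.shape[1]]=b[:,:400]
cv2.imwrite('pics/c1.png',o)
```

```text
(no output)
```

View pics/c1.png

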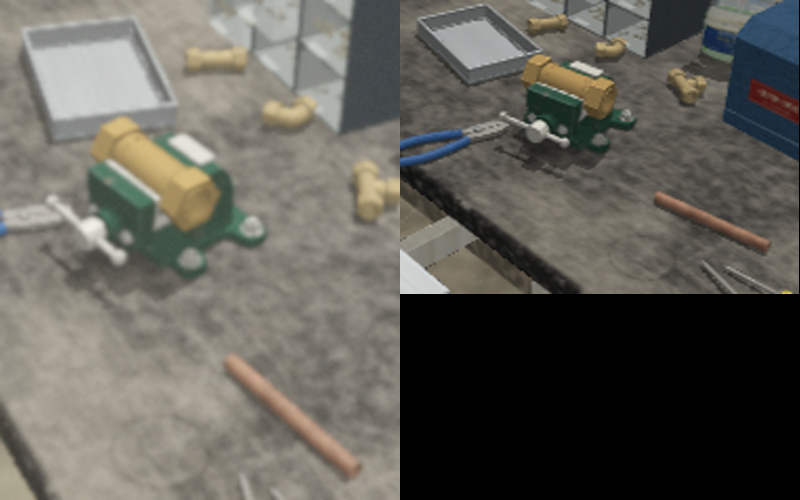

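Run:
```python
from h import *
S=lambda x,y:(290+x/2.5,225+y/2.5); C=lambda x,y:(300+(x-400)/2.1,225+y/2.1)
def show(n,f,p,z): print(n,f,np.round(ray(f,*p,z),4))
for n,p,q,z in [('d1',(232,362),(658,199),.0075),('d2',(353,468),(766,245),.0075),
 ('tA',(23,24),(418,17),.029),('tB',(132,19),(475,6),.029),('tC',(178,98),(540,48),.029),('tD',(50,137),(475,80),.029),
 ('nearface',(200,205),(605,98),.08),('farnuttop',(118,120),(541,57),.104),('nearnuttop',(195,172),(597,75),.104)]:
    show(n,'side0',S(*p),z); show(n,'scene0',C(*q),z)
```

```text
d1 side0 [ 0.4563 -0.2057  0.0075]
d1 scene0 [ 0.4555 -0.2044  0.0075]
d2 side0 [ 0.483  -0.3475  0.0075]
d2 scene0 [ 0.4869 -0.3435  0.0075]
tA side0 [0.5004 0.3414 0.029 ]
tA scene0 [0.5022 0.3431 0.029 ]
tB side0 [0.6154 0.2996 0.029 ]
tB scene0 [0.6025 0.3152 0.029 ]
tC side0 [0.5872 0.1377 0.029 ]
tC scene0 [0.5864 0.1433 0.029 ]
tD side0 [0.4388 0.1298 0.029 ]
tD scene0 [0.4429 0.1336 0.029 ]
nearface side0 [ 0.4876 -0.0867  0.08  ]
nearface scene0 [ 0.4914 -0.0731  0.08  ]
farnuttop side0 [0.4646 0.0311 0.104 ]
farnuttop scene0 [0.4714 0.0305 0.104 ]
nearnuttop side0 [ 0.4906 -0.07    0.104 ]
nearnuttop scene0 [ 0.4962 -0.0515  0.104 ]
```

```bash
python3 -m inch '[278,-728,112,-60,100,278,-728,112,-60,100,278,-728,112,-60,100,278,-728,112,-60,100,278,-728,112,-60,100,278,-728,112,-60,100,278,-728,112,-60,100,278,-728,112,-60,100,278,-728,112,-60,100,278,-728,112,-60,100]'
```

```text
t: 0.93
tool_pos: [0.3396, 0.1811, 0.278]
orientation: [1.996, 2.426, 0.0]
force: [0.4, 0.1, -0.1]
opening: 0.0928
gripper_force: 0.0
```

```bash
python3 -m inch '[130,-340,50,0,100,130,-340,50,0,100,130,-340,50,0,100,130,-340,50,0,100,130,-340,50,0,100,130,-340,50,0,100,130,-340,50,0,100,130,-340,50,0,100,130,-340,50,0,100,130,-340,50,0,100]'
cat >> h.py <<'E'
from scipy.spatial.transform import Rotation as R
def wsave(f):
    s=robot.read_state(); c=read_camera('wrist'); cv2.imwrite('pics/'+f+'.png',c['image'])
    np.savez('pics/'+f,K=c['K'],mount=c['mount'],p=s['tool_pos'],o=s['orientation']); return s
def wray(f,u,v,z):
    c=np.load('pics/'+f+'.npz');K=c['K'];x=(u-K[0,2])/K[0,0];y=(v-K[1,2])/K[1,1];r=np.hypot(x,y)+1e-12
    d=np.array([x/r*np.sin(r),y/r*np.sin(r),np.cos(r)]);M=c['mount'];Q=R.from_rotvec(c['o']).as_matrix()
    o=c['p']+Q@M[:3,3];d=Q@M[:3,:3]@d; return o+d*(z-o[2])/d[2]
E
python3 - <<'E'
from h import *
s=wsave('w1'); print(np.round(s['tool_pos'],4)); c=np.load('pics/w1.npz'); print(c['K'],c['mount'])
E
```

```text
t: 1.77
tool_pos: [0.4704, -0.1622, 0.3272]
orientation: [-1.998, -2.424, 0.003]
force: [1.1, -1.3, -0.6]
opening: 0.0928
gripper_force: 0.0
[ 0.4704 -0.1622  0.3272]
[[371.64829954   0.         325.10598797]
 [  0.         371.64829954 242.49028204]
 [  0.           0.           1.        ]] [[-7.63806722e-04 -9.63743943e-01 -2.66827713e-01  7.51559766e-02]
 [ 9.99999373e-01 -5.17655185e-04 -9.92847374e-04 -1.06897717e-03]
 [ 8.18725894e-04 -2.66828304e-01  9.63743734e-01 -1.66287849e-01]
 [ 0.00000000e+00  0.00000000e+00  0.00000000e+00  1.00000000e+00]]
```

View pics/w1.png

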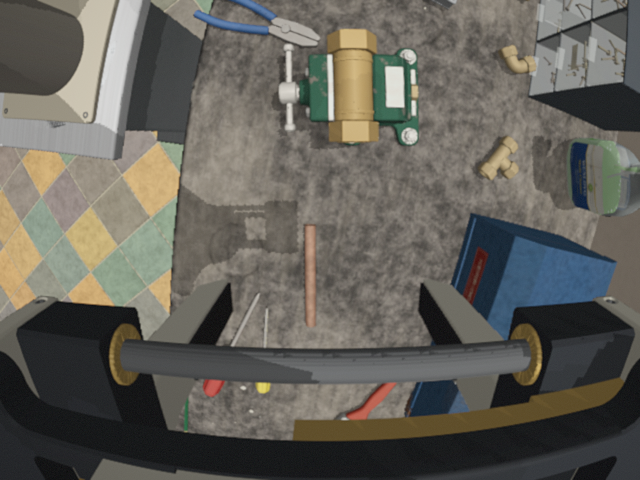

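The picture shows the drift from (310,225) to (311,326) and the valve vertical at column 353, rows 30–142. I'll enlarge the valve.

Run:
```python
from h import *
a=cv2.imread('pics/w1.png')[10:160,270:430]; cv2.imwrite('pics/c2.png',cv2.resize(a,None,fx=4,fy=4,interpolation=2))
for p in [(310,225),(311,326)]: print(np.round(wray('w1',*p,.0075),4))
```

```text
[ 0.4553 -0.2012  0.0075]
[ 0.4838 -0.3507  0.0075]
```

View pics/c2.png

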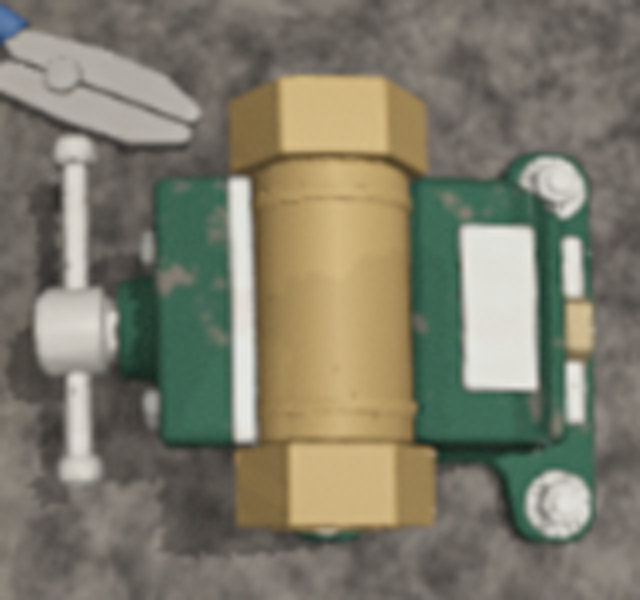

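Run:
```python
from h import *
W=lambda x,y,z:wray('w1',270+x/4,10+y/4,z)
P={k:W(*k,.104) for k in [(280,76),(386,76),(279,155),(388,155),(288,444),(396,444),(288,528),(398,528)]}
k=list(P); f=(P[k[0]]+P[k[1]])/2; n=(P[k[6]]+P[k[7]])/2
print(f,n,(f+n)/2,np.linalg.norm(f-n),np.degrees(np.arctan2(*(f-n)[1::-1])))
print([np.linalg.norm(P[k[i]]-P[k[i+1]]) for i in (0,2,4,6)])
a=(W(230,130,.08)+W(427,130,.08))/2;b=(W(236,490,.08)+W(437,490,.08))/2; print(a,b,np.degrees(np.arctan2(*(a-b)[1::-1])))
for c in [(160,178,.088),(165,440,.088),(535,180,.088)]: print(W(*c))
d=W(242,180,.088)-W(245,440,.088); print(np.degrees(np.arctan2(d[1],d[0])))
```

```text
[0.45986208 0.03708608 0.104     ] [ 0.48560855 -0.08258438  0.104     ] [ 0.47273531 -0.02274915  0.104     ] 0.12240873975590999 102.14180654450519
[np.float64(0.027690622032046027), np.float64(0.02832443378146171), np.float64(0.02801593615208959), np.float64(0.028654110499666624)]
[0.4619707  0.02873346 0.08      ] [ 0.48370841 -0.07205795  0.08      ] 102.17057950146267
[0.41992769 0.0035444  0.088     ]
[ 0.43520516 -0.06811984  0.088     ]
[0.51954966 0.02526929 0.088     ]
101.59752719523672
```

```bash
python3 -m inch '[10,-169,-200,0,40,10,-169,-200,0,40,10,-169,-200,0,40,10,-169,-200,0,40,10,-169,-200,0,40,10,-169,-200,0,40,10,-169,-200,0,40,10,-169,-280,0,40,10,-169,-280,0,40,10,-169,-280,0,40]'
python3 - <<'E'
from h import *
s=wsave('w2'); print(s['tool_pos'],s['orientation'])
E
```

```text
t: 2.65
tool_pos: [0.475, -0.321, 0.0399]
orientation: [-1.984, -2.419, -0.001]
force: [-0.8, 2.4, -1.7]
opening: 0.0378
gripper_force: 0.0
[ 0.47504564 -0.32102181  0.0398511 ] [-1.98356962e+00 -2.41906099e+00 -5.50059614e-04]
```

View pics/w2.png

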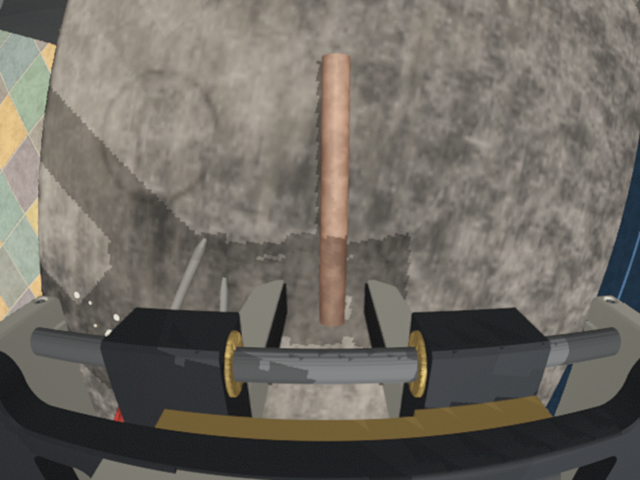

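The drift ends are at (336,53) and (331,325), between the fingers, with the tools clear to the left.

Run:
```python
from h import *
a=wray('w2',336,55,.0075);b=wray('w2',331,323,.0075);d=a-b;print(a,b,np.linalg.norm(d),np.degrees(np.arctan2(d[1],d[0])))
g=b+d/np.linalg.norm(d)*.019; print(g)
```

```text
[ 0.45512953 -0.19930723  0.0075    ] [ 0.48273579 -0.34950112  0.0075    ] 0.15270989125681522 100.41495213297696
[ 0.47930105 -0.33081416  0.0075    ]
```

```bash
python3 -m inch '[0,0,0,0,40,0,0,0,0,40]'
```

```text
t: 2.87
tool_pos: [0.4817, -0.3267, 0.0514]
orientation: [1.989, 2.426, 0.0]
force: [1.0, 0.1, -0.5]
opening: 0.0371
gripper_force: 0.0
```

```bash
python3 -m inch '[-1,-1,-34,0,40,-1,-1,-34,0,40,-1,-1,-34,0,40,-1,-1,-34,0,40]'
```

```text
t: 3.2
tool_pos: [0.48, -0.3277, 0.0165]
orientation: [1.99, 2.427, 0.0]
force: [-0.1, -0.1, 0.1]
opening: 0.0372
gripper_force: 0.0
```

```bash
python3 -m inch '[-1,-3,-7,0,40,-1,-3,-14,0,40,-1,-3,-14,0,0,-1,-3,-14,0,0,-1,-3,-14,0,0,-1,-3,-14,0,0,-1,-3,-14,0,0]' 50
```

```text
t: 3.78
tool_pos: [0.478, -0.3303, 0.0003]
orientation: [1.992, 2.428, 0.0]
force: [-0.7, -0.2, 4.9]
opening: 0.0135
gripper_force: 50.6
```

```bash
python3 -m inch '[0,0,40,0,0,0,0,73,1,0,0,0,73,1,0,0,0,73,1,0,0,0,73,1,0]'
python3 - <<'E'
from h import *
for z in (.1,.15,.18): print(z,wray('w1',471,214,z)[:2],wray('w1',440,310,z)[:2])
print(wray('w1',452,285,0)[:2])
for p in [(455,272),(462,268),(606,378)]: print(ray('side0',*p,.15)[:2])
print(ray('side0',457,328,0)[:2],ray('side0',572,428,0)[:2])
E
```

```text
t: 4.2
tool_pos: [0.4774, -0.3297, 0.0722]
orientation: [-1.971, -2.446, -0.0]
force: [-0.7, -0.1, -0.7]
opening: 0.014
gripper_force: 50.0
0.1 [ 0.63126082 -0.13145804] [ 0.62791974 -0.25274727]
0.15 [ 0.60888589 -0.12599227] [ 0.60596948 -0.23186492]
0.18 [ 0.59546092 -0.1227128 ] [ 0.59279932 -0.21933551]
[ 0.67819794 -0.25175587]
[ 0.67011467 -0.13362271]
[ 0.69322768 -0.12720906]
[ 0.71735502 -0.51445334]
[ 0.68412519 -0.15075337] [ 0.70814507 -0.48711301]
```

```bash
python3 -m inch '[10,26,1,0,0,19,52,1,0,0,28,78,1,0,0,38,105,1,0,0,38,105,1,0,0,38,105,1,0,0,38,105,1,0,0]'
python3 - <<'E'
from h import *
s=wsave('w3'); print(s['tool_pos'],s['orientation'],s['force'])
E
```

```text
t: 4.78
tool_pos: [0.5147, -0.2247, 0.0723]
orientation: [-1.969, -2.445, 0.001]
force: [-0.0, -0.1, 0.2]
opening: 0.0132
gripper_force: 50.0
[ 0.5146826  -0.22470664  0.07232561] [-1.96876605e+00 -2.44503452e+00  1.29711858e-03] [-0.02355303 -0.12695416  0.1639339 ]
```

View pics/w3.png

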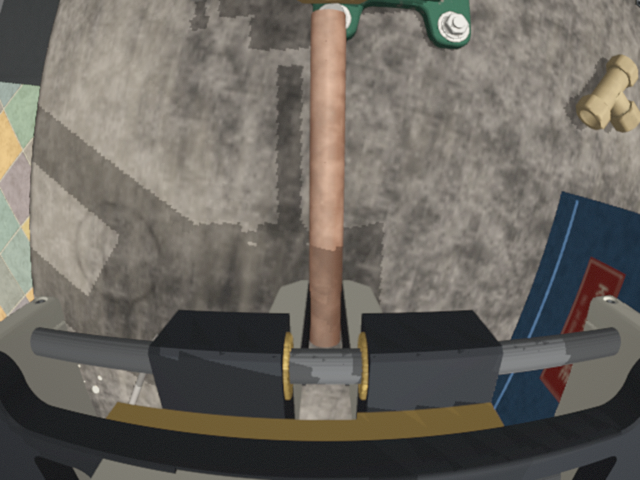

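Run:
```python
from h import *
m=np.array([.4728,-.0225,.08]);u=np.array([np.cos(np.radians(102)),np.sin(np.radians(102)),0]);n=np.array([u[1],-u[0],0])
for p in [(329,12),(327.5,160),(326,300)]:
    q=wray('w3',*p,.0797)-m; print(q@u*1e3,q@n*1e3)
save('side','side1.png');save('scene','scene1.png')
def C(s,z=0): return m+u*s+np.array([0,0,z])
for f in('side1','scene1'):
    print(f,proj(f,C(-.077)),proj(f,C(-.227)),proj(f,C(-.062)))
a=cv2.imread('pics/side1.png')[230:430,300:460];b=cv2.imread('pics/scene1.png')[210:370,340:500]
o=np.hstack([cv2.resize(a,(400,500),interpolation=2),cv2.resize(b,(400,400),interpolation=2) if 0 else cv2.resize(cv2.imread('pics/scene1.png')[210:410,340:500],(400,500),interpolation=2)])
cv2.imwrite('pics/c3.png',o)
```

```text
-73.23045084079695 -1.2565565422670972
-138.98509068242825 -1.5887010807818542
-203.21857104726269 -1.8812402324663138
side1 [372.94595256 309.68915786] [421.60586371 346.30661113] [368.47874927 306.32750751]
scene1 [403.61378265 275.66233053] [453.97701155 295.30851719] [398.906955   273.82624463]
```

View pics/c3.png

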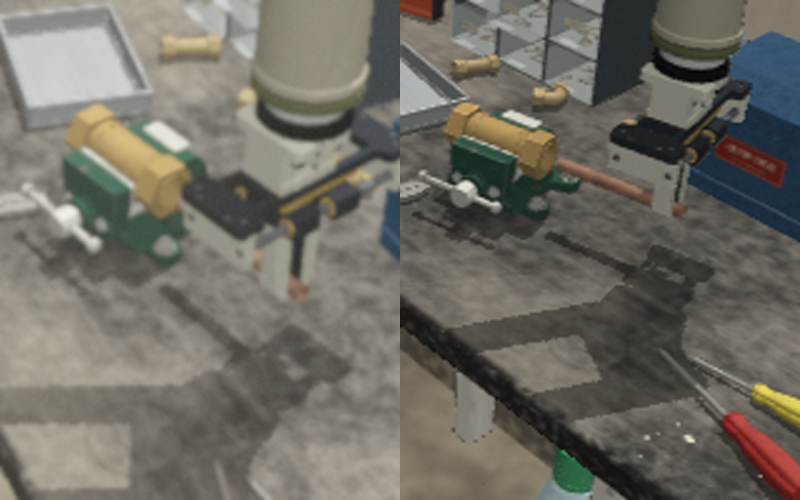

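```bash
python3 -m inch '[1.5,0,1,0,0,1.5,0,1,0,0,0,7,1,0,0,-1,12,1,0,0,-2,17,1,0,0,-3,22,1,0,0,-4,27,1,0,0,-4,27,1,0,0]'
```

```text
t: 5.6
tool_pos: [0.5115, -0.1968, 0.0749]
orientation: [-1.97, -2.447, -0.0]
force: [0.4, -0.6, 0.2]
opening: 0.0136
gripper_force: 50.0
```

```bash
python3 -m inch '[-0.5,2,0,0,0,-1,4,0,0,0,-1.5,6,0,0,0,-2,8,0,0,0]';python3 -m inch '[-0.5,2,0,0,0,-1,4,0,0,0,-1.5,6,0,0,0,-2,8,0,0,0]'
```

```text
t: 5.93
tool_pos: [0.5097, -0.19, 0.0749]
orientation: [1.971, 2.446, -0.0]
force: [0.8, -0.1, 0.4]
opening: 0.0138
gripper_force: 50.0
t: 6.27
tool_pos: [0.5077, -0.1819, 0.0749]
orientation: [1.971, 2.446, -0.0]
force: [0.7, -0.4, -1.1]
opening: 0.0135
gripper_force: 50.0
```

```bash
python3 -m inch '[-1,2,-1,0,0,-2,4,-1.5,0,0,-2.3,6,-1.5,0,0]';python3 -m inch '[-0.5,2,0,0,0,-1,4,0,0,0,-1.5,6,0,0,0]'
```

```text
t: 6.52
tool_pos: [0.5052, -0.1761, 0.0732]
orientation: [1.971, 2.446, -0.001]
force: [1.7, -9.2, -1.1]
opening: 0.0135
gripper_force: 50.0
t: 6.77
tool_pos: [0.5051, -0.1727, 0.0746]
orientation: [1.968, 2.442, -0.003]
force: [1.9, -11.6, -0.2]
opening: 0.0136
gripper_force: 50.0
```

```bash
python3 -m inch '[-0.4,2,0,0,0,-0.9,4,0,0,0,-1.3,6,0,0,0,-1.7,8,0,0,0]';python3 -m inch '[-0.2,1,0,0,0,-0.4,2,0,0,0,-0.6,3,0,0,0]'
```

```text
t: 7.1
tool_pos: [0.5033, -0.1647, 0.0746]
orientation: [1.968, 2.441, -0.003]
force: [1.4, -11.8, -1.0]
opening: 0.0135
gripper_force: 50.0
t: 7.35
tool_pos: [0.5028, -0.1618, 0.0746]
orientation: [1.968, 2.442, -0.003]
force: [1.0, -11.3, -1.1]
opening: 0.0138
gripper_force: 50.0
```

```bash
for i in 1 2 3; do python3 -m inch '[-0.2,1,0,0,0,-0.4,2,0,0,0,-0.6,3,0,0,0]' | egrep 'pos|force:'; done
```

```text
tool_pos: [0.5025, -0.1595, 0.0748]
force: [3.2, -17.0, -0.5]
gripper_force: 50.0
tool_pos: [0.5031, -0.1592, 0.076]
force: [4.7, -27.2, -0.4]
gripper_force: 50.0
tool_pos: [0.5037, -0.1588, 0.0772]
force: [6.3, -38.3, -0.5]
gripper_force: 50.1
```

```bash
python3 -m inch '[2,-10,-1,0,0,5,-25,-1,0,0,8,-40,-1,0,0,11.5,-55,-1,0,0,15.5,-75,-1,0,0,18,-86,-1,0,0,5,-120,0,0,0,-12,-155,0,0,0,-12,-165,0,0,0,-12,-165,0,0,0]'
```

```text
t: 8.93
tool_pos: [0.4869, -0.318, 0.0732]
orientation: [1.976, 2.442, -0.0]
force: [0.3, 0.2, -0.9]
opening: 0.0138
gripper_force: 50.0
```

```bash
python3 -m inch '[0,0,-30,0,0,0,0,-55,0,0,0,0,-66,0,0,0,0,-69,0,0,0,0,-71,0,0,0,0,-71,0,0]'
```

```text
t: 9.43
tool_pos: [0.4886, -0.3148, 0.0031]
orientation: [1.97, 2.446, 0.0]
force: [-0.0, -1.6, 0.3]
opening: 0.0131
gripper_force: 50.0
```

```bash
python3 -m inch '[0,0,-1,0,0,0,0,-2,0,0,0,0,-2,0,40,0,0,-2,0,40,0,0,-2,0,40,0,0,20,0,40,0,0,45,0,40,-12,54,45,0,40,-23,106,45,0,40,-23,106,45,0,40]';python3 -m inch '[0,0,0,0,40,0,0,0,0,40]'
python3 - <<'E'
from h import *
s=wsave('w4'); print(s['tool_pos'])
im=cv2.imread('pics/w4.png');h=cv2.cvtColor(im,cv2.COLOR_BGR2HSV)
m=cv2.inRange(h,(3,60,60),(14,190,255)); n,l,st,c=cv2.connectedComponentsWithStats(m)
for i in np.argsort(-st[1:,4])[:4]+1:
    print(st[i],c[i]); 
    ys,xs=np.where(l==i); v=cv2.fitLine(np.c_[xs,ys].astype(np.float32),2,0,.01,.01).ravel()
    for y in (ys.min(),ys.max()):
        x=v[2]+(y-v[3])*v[0]/v[1]; print(x,y,wray('w4',x,y,.0075))
E
```

```text
t: 10.27
tool_pos: [0.4641, -0.2067, 0.0477]
orientation: [-1.972, -2.445, -0.001]
force: [-0.2, -0.3, -0.1]
opening: 0.0374
gripper_force: 0.0
t: 10.43
tool_pos: [0.4648, -0.208, 0.0477]
orientation: [1.968, 2.448, 0.0]
force: [0.4, -0.2, -0.0]
opening: 0.0372
gripper_force: 0.0
[ 0.46479463 -0.20799002  0.04772203]
[ 315  233   28  117 2896] [328.09254144 289.77037293]
329.3768085835796 233 [ 0.46090998 -0.18464571  0.0075    ]
326.7526164927546 349 [ 0.4760212  -0.26015974  0.0075    ]
[315 384  23  36 767] [325.46153846 401.63754889]
326.2682531309517 384 [ 0.48190578 -0.28831404  0.0075    ]
324.66742442031585 419 [ 0.48792283 -0.32100749  0.0075    ]
[62 94  1  1  1] [62. 94.]
nan 94 [nan nan nan]
nan 94 [nan nan nan]<stdin>:9: RuntimeWarning: invalid value encountered in scalar divide
```

```bash
python3 -m inch '[-0.5,4,-25,0,40,-0.5,4,-42,0,40,-0.5,4,-46,0,40,-0.5,4,-46,0,0,-0.5,4,-46,0,0,-0.5,4,-46,0,0,-0.5,4,-46,0,0]'
```

```text
t: 11.07
tool_pos: [0.4647, -0.2058, 0.0018]
orientation: [1.972, 2.445, 0.0]
force: [0.1, -0.2, 0.3]
opening: 0.0148
gripper_force: 0.1
```

```bash
python3 -m inch '[0,0,0,0,0,0,0,40,0,0,0,0,80,0,0,0,0,120,0,0,0,10,150,0,0,-3,45,170,0,0,-7,85,170,0,0,-10,125,170,0,0,-14,165,170,0,0,-18,205,170,0,0]' 50;python3 -m inch '[-4,40,0,0,0,-8,80,0,0,0,-12,120,0,0,0,-17,179,0,0,0,-17,179,0,0,0,-17,179,0,0,0,-17,179,-40,0,0,-17,179,-70,0,0,-17,179,-70,0,0,-17,179,-70,0,0]'
```

```text
t: 11.9
tool_pos: [0.4459, 0.0015, 0.1718]
orientation: [1.972, 2.445, 0.001]
force: [0.9, -0.1, -1.0]
opening: 0.0139
gripper_force: 50.0
t: 12.73
tool_pos: [0.4277, 0.1777, 0.1001]
orientation: [-1.97, -2.444, 0.006]
force: [0.5, 0.4, 0.4]
opening: 0.0135
gripper_force: 50.0
```

```bash
python3 -m inch '[2,0,-20,0,0,2,0,-26,0,0,2,0,-26,0,0,2,0,-26,0,0]'
python3 - <<'E'
from h import *
s=wsave('w5'); print(s['tool_pos'])
m0=np.array([.4728,-.0225,.08]);u=np.array([np.cos(np.radians(102)),np.sin(np.radians(102)),0]);nn=np.array([u[1],-u[0],0])
q=s['tool_pos']-m0; print(q@u,q@nn)
save('side','side2.png');save('scene','scene2.png')
f=lambda n,x,y:cv2.resize(cv2.imread(f'pics/{n}.png')[y:y+200,x:x+160],(400,500),interpolation=2)
cv2.imwrite('pics/c4.png',np.hstack([f('side2',270,190),f('scene2',290,180)]))
for g in('side2','scene2'): print(g,[np.round(proj(g,m0+u*a),1) for a in (.062,.077,.227)])
E
```

```text
t: 13.07
tool_pos: [0.4319, 0.1788, 0.0768]
orientation: [1.972, 2.445, 0.001]
force: [0.5, -0.5, 0.7]
opening: 0.0135
gripper_force: 50.0
[0.43193939 0.17878546 0.07676475]
0.20538228749971868 0.001881888744738483
side2 [array([334. , 280.3]), array([330. , 277.4]), array([293.8, 250.1])]
scene2 [array([362. , 259.4]), array([357.8, 257.8]), array([318. , 242.3])]
```

View pics/c4.png

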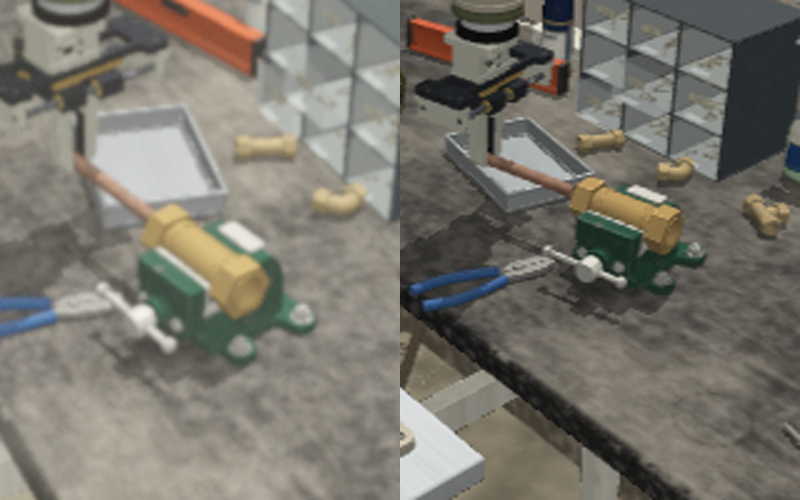

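```bash
python3 -m inch '[-1,0,-2,0,0,-1,0,-2,0,0,-1,0,-2,0,0]'
python3 - <<'E'
from h import *
s=wsave('w6')
m0=np.array([.4728,-.0225,.08]);u=np.array([np.cos(np.radians(102)),np.sin(np.radians(102)),0]);nn=np.array([u[1],-u[0],0])
q=s['tool_pos']-m0; print(s['tool_pos'],q@u,q@nn)
im=cv2.imread('pics/w6.png');h=cv2.cvtColor(im,cv2.COLOR_BGR2HSV)
m=cv2.inRange(h,(3,60,60),(14,190,255)); n,l,st,c=cv2.connectedComponentsWithStats(m)
for i in np.argsort(-st[1:,4])[:3]+1:
    print(st[i])
    ys,xs=np.where(l==i); v=cv2.fitLine(np.c_[xs,ys].astype(np.float32),2,0,.01,.01).ravel()
    for y in (ys.min(),ys.max()):
        p=wray('w6',v[2]+(y-v[3])*v[0]/v[1],y,.08)-m0; print(p@u,p@nn)
E
```

```text
t: 13.47
tool_pos: [0.4303, 0.179, 0.0736]
orientation: [1.971, 2.446, 0.0]
force: [0.3, 0.0, -0.8]
opening: 0.0135
gripper_force: 50.0
[0.43027921 0.17899897 0.07356828] 0.20593629891460133 0.000302381245327392
[ 309  261   33   88 2707]
0.22815530313226084 -0.0010716292032815907
0.18222353633888838 -0.0008694898154142274
[312 384  28  36 966]
0.15937460732703823 -0.0002677949809768892
0.13366461525800635 -0.0010598362174120896
[282 379   1   1   1]
nan nan
nan nan<stdin>:11: RuntimeWarning: invalid value encountered in scalar divide
```

```bash
python3 -m inch '[1.5,-7,0.5,0,0,3,-14,0.5,0,0,4.5,-21,0.5,0,0,4.5,-21,0.5,0,0]'; python3 -m inch '[0.4,-2,0,0,0,0.9,-4,0,0,0,1.3,-6,0,0,0,1.5,-7,0,0,0]'
```

```text
t: 13.85
tool_pos: [0.4351, 0.1565, 0.0739]
orientation: [1.972, 2.445, -0.001]
force: [1.0, -0.5, -0.5]
opening: 0.0136
gripper_force: 50.0
t: 14.18
tool_pos: [0.4362, 0.1515, 0.0739]
orientation: [-1.971, -2.445, -0.002]
force: [-1.8, 7.8, -1.9]
opening: 0.014
gripper_force: 50.0
```

```bash
python3 -m inch '[0.2,-1,0,0,0,0.4,-2,0,0,0,0.6,-3,0,0,0,0.8,-4,0,0,0]'
```

```text
t: 14.52
tool_pos: [0.4366, 0.1491, 0.0739]
orientation: [-1.969, -2.444, -0.004]
force: [-2.5, 11.3, 0.0]
opening: 0.0139
gripper_force: 50.0
```

```bash
python3 -m inch '[0.4,-2,0,0,0,1.3,-6,0,0,0,2.1,-10,0,0,0,3,-14,0,0,0,3.8,-18,0,0,0,4.7,-22,0,0,0,5.5,-26,0,0,0,6.4,-30,0,0,0,6.8,-32,0,0,0]'
```

```text
t: 15.27
tool_pos: [0.4434, 0.1168, 0.0738]
orientation: [-1.969, -2.444, -0.003]
force: [-2.7, 11.7, -1.4]
opening: 0.0136
gripper_force: 50.0
```

```bash
python3 -m inch '[0.4,-2,0,0,0,0.8,-4,0,0,0,1.3,-6,0,0,0,1.7,-8,0,0,0,2.1,-10,0,0,0]'; python3 -m inch '[0.6,-3,0,0,0,1.5,-7,0,0,0,2.3,-11,0,0,0,3.2,-15,0,0,0,4,-19,0,0,0,4.9,-23,0,0,0,5.7,-27,0,0,0,6.6,-31,0,0,0,7.4,-35,0,0,0,7.4,-35,0,0,0]'
```

```text
t: 15.68
tool_pos: [0.4454, 0.1071, 0.0738]
orientation: [-1.968, -2.444, -0.004]
force: [-2.6, 11.8, -0.0]
opening: 0.0137
gripper_force: 50.0
t: 16.52
tool_pos: [0.4533, 0.07, 0.0738]
orientation: [-1.971, -2.446, -0.0]
force: [-0.7, 1.3, -0.3]
opening: 0.0137
gripper_force: 50.0
```

```bash
python3 -m inch '[0.4,-2,0,0,0,0.8,-4,0,0,0,0.8,-4,0,0,0]'
python3 - <<'E'
from h import *
save('side','side3.png');save('scene','scene3.png')
f=lambda n,x,y:cv2.resize(cv2.imread(f'pics/{n}.png')[y:y+100,x:x+80],(400,500),interpolation=2)
cv2.imwrite('pics/c5.png',np.hstack([f('side3',330,265),f('scene3',370,230)]))
m0=np.array([.4728,-.0225,.08]);u=np.array([np.cos(np.radians(102)),np.sin(np.radians(102)),0])
for g,x,y in(('side3',330,265),('scene3',370,230)): print(g,[(a,np.round((proj(g,m0+u*a)-[x,y])*5)) for a in (-.062,-.082,-.092,-.097,-.102)])
E
```

```text
t: 16.77
tool_pos: [0.4541, 0.0663, 0.0738]
orientation: [-1.971, -2.446, -0.0]
force: [-1.7, 3.6, -0.3]
opening: 0.0136
gripper_force: 50.0
side3 [(-0.062, array([192., 207.])), (-0.082, array([222., 229.])), (-0.092, array([237., 241.])), (-0.097, array([245., 246.])), (-0.102, array([253., 252.]))]
scene3 [(-0.062, array([145., 219.])), (-0.082, array([176., 231.])), (-0.092, array([192., 238.])), (-0.097, array([200., 241.])), (-0.102, array([208., 244.]))]
```

View pics/c5.png

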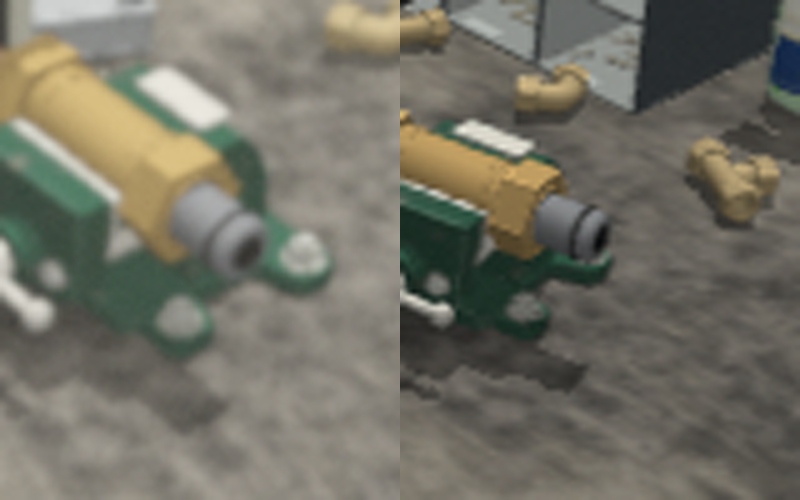

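```bash
python3 -m inch '[-2.1,10,0,0,0,-6.2,29,0,0,0,-10.4,49,0,0,0,-14.7,69,0,0,0,-18.9,89,0,0,0,-23.2,109,0,0,0,-25.5,120,0,0,0,-25.5,120,20,0,0,-25.5,120,60,0,0,-25.5,120,100,0,0]';python3 -m inch '[0,0,25,0,0,7,-40,25,0,0,7,-80,25,0,0,13,-120,25,0,0,18,-160,25,0,0,22,-200,25,0,0,26,-240,25,0,0,30,-280,25,0,0,33,-320,25,0,0,36,-360,25,0,0]'
```

```text
t: 17.7
tool_pos: [0.4269, 0.1857, 0.1733]
orientation: [-1.969, -2.446, 0.007]
force: [0.9, 0.3, -0.6]
opening: 0.0136
gripper_force: 50.0
t: 18.53
tool_pos: [0.4645, -0.1763, 0.1991]
orientation: [1.971, 2.445, -0.001]
force: [0.6, -0.1, -0.5]
opening: 0.014
gripper_force: 50.0
```

```bash
python3 -m inch '[2,-39,0,0,0,2,-39,-40,0,0,2,-39,-80,0,0,2,-39,-120,0,0,2,-39,-160,0,0,2,-39,-180,0,0,2,-39,-190,0,0,2,-39,-193,0,0,2,-39,-194,0,0,2,-39,-194,0,0]'
```

```text
t: 19.37
tool_pos: [0.4681, -0.2138, 0.0067]
orientation: [1.969, 2.444, 0.0]
force: [0.3, -0.7, -0.6]
opening: 0.0138
gripper_force: 50.0
```

```bash
python3 -m inch '[0,0,-2,0,0,0,0,-4,0,0,0,0,-5,0,0,0,0,-5,0,0]'
```

```text
t: 19.7
tool_pos: [0.468, -0.2137, 0.0017]
orientation: [1.969, 2.444, 0.001]
force: [-0.8, 0.5, 7.9]
opening: 0.0138
gripper_force: 50.0
```

```bash
python3 -m inch '[0,0,0,0,35,0,0,0,0,35,0,0,0,0,35,0,0,10,0,35,0,0,40,0,40,0,0,80,0,65,0,0,120,0,65,0,20,160,0,65,10,60,165,0,65,20,100,165,0,65]' 25;python3 -m inch '[0,18,0,0,65,0,18,0,0,65,0,18,0,0,65,0,18,0,0,65]'
python3 - <<'E'
from h import *
s=wsave('w7')
m0=np.array([.4728,-.0225,.08]);u=np.array([np.cos(np.radians(102)),np.sin(np.radians(102)),0]);nn=np.array([u[1],-u[0],0])
q=s['tool_pos']-m0; print(s['tool_pos'],q@u,q@nn)
im=cv2.imread('pics/w7.png');h=cv2.cvtColor(im,cv2.COLOR_BGR2HSV)
m=cv2.inRange(h,(3,60,60),(14,190,255)); n,l,st,c=cv2.connectedComponentsWithStats(m)
for i in np.argsort(-st[1:,4])[:3]+1: print(st[i],wray('w7',*c[i],.0075))
E
```

```text
t: 20.53
tool_pos: [0.4888, -0.115, 0.1706]
orientation: [1.97, 2.436, 0.004]
force: [1.6, 0.5, -1.2]
opening: 0.0599
gripper_force: 0.0
t: 20.87
tool_pos: [0.4863, -0.0966, 0.1652]
orientation: [1.971, 2.446, -0.001]
force: [0.1, -0.3, 0.5]
opening: 0.0604
gripper_force: 0.0
[ 0.48630405 -0.09663802  0.16515346] -0.07532557581305975 -0.002205205529377705
[274 315  17  34 507] [ 0.46580147 -0.21024877  0.0075    ]
[278 383  17  37 501] [ 0.48436208 -0.29783025  0.0075    ]
[ 75 326   1   1   1] [ 0.2202322  -0.27449026  0.0075    ]
```

```bash
python3 -m inch '[2,0,-20,0,65,2,0,-45,0,65,2,0,-70,0,65,2,0,-85,0,65,2,0,-98,0,65,2,0,-98,0,65,2,0,-98,0,65]' 25
```

```text
t: 21.5
tool_pos: [0.4875, -0.0969, 0.0662]
orientation: [-1.972, -2.443, 0.002]
force: [0.5, 0.6, -0.6]
opening: 0.0608
gripper_force: 0.0
```

```bash
python3 -m inch '[0,0,0,0,0,0,0,0,0,0,0,0,0,0,0,0,0,0,0,0,0,0,0,0,0,0,0,0,0,0]' 35
```

```text
t: 22.0
tool_pos: [0.489, -0.0962, 0.0675]
orientation: [1.97, 2.445, 0.001]
force: [-0.6, -0.4, 2.8]
opening: 0.0292
gripper_force: 35.0
```

```bash
python3 -m inch '[0.6,-3,0,0,0,1.3,-6,0,0,0,2.1,-10,0,0,0,3,-14,0,0,0,4,-19,0,0,0,5,-24,0,0,0,6.4,-30,0,0,0,7.7,-36,0,0,0,9.4,-44,0,0,0,9.4,-44,0,0,0]'
```

```text
t: 22.83
tool_pos: [0.4981, -0.1418, 0.067]
orientation: [1.972, 2.445, -0.001]
force: [-0.2, 0.5, -0.1]
opening: 0.0292
gripper_force: 35.0
```

```bash
python3 -m inch '[-2,0,40,0,0,-6,25,75,0,0,-8,60,90,0,0,-8,100,90,0,0,-8,140,90,0,0,-4,180,90,0,0,0,220,90,0,0,10,258,90,0,0,20,296,90,0,0,28,330,90,0,0]'
python3 - <<'E'
from h import *
from scipy.optimize import least_squares
obs=[('side0',299.2,234.3,-1,1),('side0',342.8,232.3,1,1),('side0',361,264.5,1,-1),('scene0',308.6,232.6,-1,1),('scene0',366.7,247.5,1,-1),('scene2',308.8,236-1,-1,1)]
def r(p):
    a=p[2];e=[]
    for f,x,y,i,j in obs:
        X=p[0]+i*.065*np.cos(a)-j*.09*np.sin(a);Y=p[1]+i*.065*np.sin(a)+j*.09*np.cos(a)
        e+=list(proj(f,[X,Y,.029])-[x,y])
    return e
s=least_squares(r,[.53,.23,.2],loss='soft_l1');print(s.x[:2],np.degrees(s.x[2]),np.round(r(s.x),1))
wsave('w8')
E
```

```text
t: 23.67
tool_pos: [0.526, 0.1922, 0.157]
orientation: [1.971, 2.446, 0.001]
force: [0.3, -0.0, -1.0]
opening: 0.029
gripper_force: 35.0
[0.54246308 0.23928428] -12.933799009222069 [-0.4  0.4  1.3 -2.6 -0.2 -0.  -0.4  0.9  1.1  1.2 -0.6 -1.5]
```

```bash
python3 -m inch '[8,25,0,-7,0,16,45,0,-14,0,16,45,0,-21,0,16,45,0,-25,0,16,45,-35,-25,0,16,45,-70,-25,0,16,45,-100,-25,0,16,45,-120,-25,0,16,45,-135,-25,0,16,45,-135,-25,0]';python3 -m inch '[0,0,0,0,0]'
```

```text
t: 24.55
tool_pos: [0.5386, 0.2335, 0.0173]
orientation: [-2.452, -1.96, 0.011]
force: [-0.4, -0.4, -1.5]
opening: 0.0291
gripper_force: 35.0
t: 24.63
tool_pos: [0.5409, 0.2343, 0.021]
orientation: [-2.454, -1.961, 0.004]
force: [0.3, 0.2, -0.4]
opening: 0.029
gripper_force: 35.0
```

```bash
python3 -m inch '[0,0,-4,0,0,0,0,-8,0,0,0,0,-11,0,0,0,0,-12,0,0,0,0,-12,0,0]';python3 -m inch '[0,0,-1,0,0,0,0,-2,0,0,0,0,-2,0,0]'
```

```text
t: 25.05
tool_pos: [0.5419, 0.2349, 0.01]
orientation: [2.454, 1.962, 0.0]
force: [-0.8, -0.2, -1.2]
opening: 0.0295
gripper_force: 35.0
t: 25.3
tool_pos: [0.5418, 0.2349, 0.0079]
orientation: [2.454, 1.962, -0.0]
force: [-0.1, -0.4, -1.1]
opening: 0.0289
gripper_force: 35.0
```

```bash
python3 -m inch '[0,0,-1,0,0,0,0,-1,0,0]' | egrep 'pos|force:';python3 -m inch '[0,0,-1,0,0,0,0,-1,0,0]'| egrep 'pos|force:'
```

```text
tool_pos: [0.5418, 0.2349, 0.0068]
force: [0.1, -0.1, -1.0]
gripper_force: 35.0
tool_pos: [0.542, 0.235, 0.0063]
force: [-1.1, -0.6, 3.1]
gripper_force: 35.0
```

```bash
python3 -m inch '[0,0,0,0,36,0,0,0,0,36,0,0,0,0,42,0,0,0,0,48,0,0,0,0,48,0,0,10,0,48,0,0,40,0,48,0,0,80,0,48,0,0,120,0,48,0,0,160,0,48]' 10;python3 -m inch '[0,0,30,0,48,0,0,30,0,48,0,0,30,0,48,0,0,30,0,48]'
python3 - <<'E'
from h import *
save('side','side9.png');save('scene','scene9.png');wsave('w9')
# check against earlier frames numerically: where did things change
for n in('side','scene'):
    a=cv2.imread(f'pics/{n}9.png'); p=proj(n+'9',[.542,.237,.02]).round().astype(int); print(n,p)
    g=cv2.cvtColor(a,6)
    print(g[p[1]-12:p[1]+13:2,p[0]-16:p[0]+17:2])
h=cv2.cvtColor(cv2.imread('pics/side9.png'),40);m=cv2.inRange(h,(3,60,60),(14,190,255))[340:425,360:450]
ys,xs=np.where(m);print(len(xs),[np.round(ray('side9',xs[i]+360,ys[i]+340,.0075),3) for i in(ys.argmin(),ys.argmax())])
E
```

```text
t: 26.47
tool_pos: [0.5414, 0.2347, 0.1683]
orientation: [-2.454, -1.962, 0.0]
force: [1.0, 1.1, -0.3]
opening: 0.045
gripper_force: 0.0
t: 26.8
tool_pos: [0.5417, 0.2348, 0.1959]
orientation: [2.454, 1.962, 0.0]
force: [0.5, -0.8, -0.8]
opening: 0.0446
gripper_force: 0.0
side [329 252]
[[135 135 136 137 140 142 141 134 139 149 159 157 161 165 162 136 114]
 [149 150 157 156 159 161 160 173 179 182 191 201 204 204 193 147 118]
 [181 182 187 196 194 179 159 150 163 186 201 208 205 206 205 171 142]
 [194 195 194 196 184 133 143 160 164 153 190 206 207 206 207 194 153]
 [196 197 196 195 164 120 151 165 171 164 183 201 207 206 207 206 172]
 [194 196 196 195 171 119 144 162 166 161 170 198 207 206 207 208 193]
 [197 197 198 198 185 124 135 137 133 149 143 189 206 208 206 207 205]
 [204 204 206 201 159 126 107 134 151 146 142 164 203 207 207 207 208]
 [204 206 206 206 176 140 106 125 103  82  95 143 201 206 207 208 208]
 [205 206 206 207 201 149 119 106  71  60  68 132 198 206 207 207 208]
 [204 206 207 207 206 169 138 112  75  68  94 166 204 207 207 208 207]
 [205 206 206 207 209 194 149 1
[... 422 characters left out ...]
161 161 120  72 105 121 132 132 175 176 177 113 118  80  80]
 [161 162 161 162 144  55  82 103  78 131 124 139 178 178 154 106  80]
 [160 162 164 163 163  75  62  71  98  87  47  80 178 178 179 164  87]
 [168 174 175 177 161 102  97  43  76  26  17  58 177 179 178 179 164]
 [ 81 165 174 176 178 165 103  98  66  38  27 126 177 178 179 178 180]
 [ 81  82 124 175 177 179 179 104 101  91 104 133 114 136 178 179 178]
 [ 94  81  81 124 176 178 180 118 137 165 114 116 112 115 136 139 153]
 [ 60  92  81  81 115 115 116 117 118 116 117 106 134 117  92  89  95]
 [ 57  62  86  81  79 113 116 109 134 117  93  90  98  96  97  97  98]]
537 [array([ 0.467, -0.191,  0.007]), array([ 0.486, -0.346,  0.007])]
```

The grey levels show the cartridge lying in the bright tray where I put it, and the offcut on the worktop. The robot is clear of both.

```bash
python3 -c "
from plant import job; print(job.close_job())"
```

```text
the job is handed in; nothing more can be done
None
```

I handed the job in at about 27 s. The shoulder was in the left nut, so I drove the cartridge out to the right until about 34 mm stood proud, laid the offcut on the worktop, then drew the cartridge out and set it in the steel tray; peak push force was about 39 N, at the shoulder.

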